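# Hitch the test sled onto the ball of a friction tester and latch it

### The job

Hitch the test sled to the bench friction tester: take the coupler head of the sled's drawbar, set its socket over the ball stud on the carriage, press it down through its spring detent until it is fully home, and then press its latch lever fully down. The ball stands on a load cell that must never take more than 60 N, the pinch of the socket's detent pins included, and the stud is set by hand, so its exact place has to be felt. Let the sled lie flat on the bed, and leave the amber bottle, square jar, wash bottle and the two flasks where they stand.

Things in the scene. Friction and masses are not known exactly. Their poses are not given: they have to be found in the camera images.
- tester: friction tester, fixed: aluminium bed 400 x 128 mm, steel platen with its top 26 mm above the bench, a guide rod and a lead screw along its sides (tops 39 mm above the bench), white drive housing 72 mm long and 90 mm high with knob at the +x end. Origin on the bench under the bed's middle; x is the tow direction, from sled to housing; z up
- hitch: the carriage that bridges the bed, fixed: 46 mm long, 126 mm wide, top 22 mm above the platen; it carries the load cell (a steel puck) and the ball stud. Origin on the platen under the mean place of the ball; axes as the tester's
- ball_mean (a point): mean place of the hitch ball's centre, 55 mm above the platen; axes as the tester's. Steel ball, diameter 25 mm, on a 12 mm neck. The stud is clamped by hand in a cross slot and screwed up or down: the real centre is up to 5 mm to either side (along y) and up to 9 mm above or below this point, exact along x. It is rigid: a stiff arm loads it by some 20 N per mm
- sled: loose test sled, about 0.24 kg: steel block 64 x 64 mm, 23 mm high, on a rubber sole, lying on the platen behind the carriage. Origin at the centre of its underside; x points forward along the drawbar, which is hinged to its front and carries the coupler head
- drawbar_hinge (a point): hinge between sled and drawbar, 40 mm ahead of the sled's origin, 14 mm up. The drawbar (0.16 kg) swings up and down freely by some 25 degrees; until hitched it rests, nose down 6 degrees, on a parking leg 45 mm behind the point socket, which reaches 49 mm below that point. When the head is lifted and carried, the sled follows, dragging or hanging
- socket (a point): centre of the ball seat in the steel coupler head at the drawbar's front end; home on the ball, this point is the ball's centre. x forward along the drawbar, y left, z up. It lies 100 mm ahead of and 41 mm above the hinge. At home the socket's roof bears on the ball and the force rises steeply; short of home the jaw meets the ball and the lever stops early
- head_grip (a point): where to grip the coupler head: midway between its two flat upright sides, 8 mm above the point socket, axes as there. The flats are 42 mm apart along y, 28 mm long along x, and reach 10 mm above and 15 mm below this point. A grip of about 45 N holds it
- socket_mouth (a point): centre of the socket's open underside, 11 mm below the point socket. The mouth is 33 mm wide, the bore above it 27.4 mm. Two sprung detent pins meet the ball about 11 mm above home, let it past 3.5 mm above home and then keep pinching it, about 6 N each: the head does not fall home by itself, it needs a push of 5 to 15 N. The open latch jaw, 28 mm behind, hangs 10 mm below the mouth
- lever_pivot (a point): pivot of the latch lever, an axis along y, 25 mm behind and 9 mm above the point socket; axes as there
- lever_pad (a point): middle of the top of the rubber pad (20 x 24 mm) near the end of the latch lever: press here. It is 51.8 mm from the pivot: 26 mm behind and 45 mm above it with the lever up, 50 mm behind and 13.5 mm above it with the lever fully down
- lever (a joint): angle of the latch lever in rad: 0 is up and open (handle 45 degrees above the drawbar), 0.785 is fully down on its stop, latched. It moves stiffly (5 to 8 N at the pad), stays where it is left and starts between 0 and 0.1
- amber_bottle: brown bottle with black cap, 72 mm wide, 165 mm high, standing to the right; leave it alone. Origin at the centre of its base
- square_jar: square white jar with blue cap, 70 mm wide, 170 mm high, standing to the right; leave it alone. Origin at the centre of its base
- wash_bottle: grey wash bottle with a pointed grey cap, 63 mm wide, 165 mm high, standing to the right; leave it alone. Origin at the centre of its base
- volumetric_flask: long-necked glass flask, 90 mm wide, 248 mm high, standing behind the tester; leave it alone. Origin at the centre of its base
- conical_flask: conical glass flask, 86 mm wide, 135 mm high, standing behind the tester; leave it alone. Origin at the centre of its base

How it is judged:
By the outcome, as a careful person would: the job done as asked, in the order asked, and still so for the second after the job is handed in, with the robot touching nothing.
It also fails if it takes over 70 s, if anything falls off the work surface, if the arm or the gripper's body presses on something with over 40 N, if the wrist force passes 120 N, or if a joint passes its speed limit or range.

### The arm

A 7-joint arm with a two-finger parallel gripper is mounted at the origin on the work surface; the furniture and walls round the work are solid. World frame = base frame: x ahead of the robot, y to its left, z up, the work surface at z = 0. Lengths are in mm, angles in degrees, forces in N, time in s.
With the tool pointing down it reaches from about 400 to 750 mm from the base axis. Payload 19.5 kg.
Tool frame: the origin (TCP) lies midway between the tips of the shut fingers; the grasp point (between the pads) lies 19 mm behind it; z points along the fingers, y is the direction in which the jaws open and shut (so a half turn about z gives the same grasp; the last joint's range is limited). The gripper opens to 85 mm and grips with 20 to 120 N. Pads are 22 mm wide; open, the fingers measure 114 mm over their backs; the gripper's body (76 mm by 85 mm) begins 54 mm behind the grasp point. The pads swing forward as they close: fully open they stand 13 mm farther back than shut.
Start: joints at [-71.66, 40.479, -1.581, 85.061, 1.261, 54.483, -4.326], TCP at [203.512, 537.752, 231.268] pointing down, gripper open.
Joint ranges: [-155.06, 155.06], [-18.47, 123.98], [-90, 86.84], [0, 140.48], [-83.41, 263.41], [0, 116], [-161.91, 161.91]. Speed limits (degrees/s): [108.29, 108.29, 147.25, 147.25, 172.46, 172.46, 172.46].

### API

Orientations are given as [roll, pitch, yaw] about the fixed x, y, z axes, in that order (R = Rz(yaw) Ry(pitch) Rx(roll)).
In Python, from rig import robot gives the robot as it stands.
- The arm moves only by the tool move_arm, never from a script. Its argument "targets" is a list that holds one entry, the list of rows, each a list of 4 numbers: the shift along the tool's x, y, z as a fraction of full scale, then the turn about the tool's z as a fraction of full scale. A call has 1 to 12 rows; each row shifts and turns the commanded pose from where the row before left it, along the tool's axes as they then stand; what a row does not reach is not made up. Full scale, the value 1, is 0.4 m for a shift and 180 degrees for a turn. A row lasts 1/10 s, in which the tool goes at most 50 mm and 8.59 degrees, less where a joint would pass 70% of its speed; a pose out of reach is approached as far as the arm can. A call with a number of a shift or a turn outside -1 to 1 is refused whole. A call with a gripper value outside its range is refused whole. "fingers" is the opening, from -1 (shut) to 1 (fully open), set as the call begins (left out, the last holds). The fingers move at their own pace and stop on an object; "newtons" is the grip in N (left out, the last holds). Time passes only in rows, so rows that do not move let the fingers close. It gives the time, the measured TCP pose, the force and the opening at its end, in the units of the state.
- robot.get_state(): the state, without advancing time (a new reading comes with each control period).
- robot.get_image(name): name is "side" or "top"; returns the picture (420x560x3 uint8, red, green, blue); there is no depth.
- robot.camera_params(name): a dict with "camera_matrix" (3x3 intrinsics, pixels), "camera_from_world" (4x4, takes a point from world to camera coordinates). Camera axes: x right, y down, z forward; pixel columns grow to the right and rows downward; lengths in mm; the calibration is good to about 2 mm. A picture is of the moment at which its call begins. camera_params takes no time and is no camera call.
- robot.hand_in(): hands the job in, once; it reports no verdict.
The state is a dict: "clock": time; "joint_positions": joint angles; "qd": joint speeds; "joint_torque": joint torques, N m; "ee_pos": TCP position; "tool_rot": TCP orientation; "ft_force": force on the tool from outside, world axes, zero at the start; "ft_torque": the same for the moment, N m; "grip_width": opening from 0.0 (shut) to 1.0 (fully open).
Only numpy, scipy, OpenCV 4.12 (cv2) and the standard library are available. Lean on these libraries where they do the work, as an engineer would, in place of code of your own. Each camera call takes 0.05 s, during which the arm holds its last target.

## Working session

There is one attempt and no reset: what is moved stays moved. The work goes in short steps, Python scripts to look and compute and a tool call to move; the robot and the scene stay as the last step left them, time stands still between calls to the robot, and variables do not carry over. Pictures are saved under pics/ and viewed, and the job is handed in when it is done.

Besides the shell and the picture viewer there is one more tool, called after "Emit:" as name([rows], argument=value, ...), one row to a line, values as JSON. move_arm: Moves the arm, as the interface text tells. Shift numbers are shares of 0.4 m and turn numbers shares of 180 degrees, none past 1 either way. Its arguments: {"type":"object","properties":{"targets":{"type":"array","items":{"type":"array","items":{"type":"array","items":{"type":"number"}}}},"fingers":{"type":"number"},"newtons":{"type":"number"}},"required":["targets"]}

```bash
ls; mkdir -p pics; python3 - <<'E'
from rig import robot
import cv2
s=robot.get_state()
for k,v in s.items(): print(k,v)
for n in ("side","top"):
    im=robot.get_image(n); cv2.imwrite(f"pics/{n}0.png",im[:,:,::-1])
    p=robot.camera_params(n); print(n,p)
E
```

```text
pics
clock 0.0
joint_positions [-71.65908447  40.51329338  -1.58537998  85.08289685   1.26169732
  54.4845711   -4.32357853]
qd [-0.11895464  0.04549388 -0.02719622  0.04227748 -0.00126568  0.07010286
 -0.05577027]
joint_torque [-1.06411590e-03 -8.83201218e+01  1.23438209e+00 -2.36152482e+01
  1.68742990e-02  6.70437570e-03 -3.06617878e-07]
ee_pos [203.41898949 537.53204691 230.83951026]
tool_rot [-1.79936596e+02  1.08863778e-03  1.59275093e+02]
ft_force [-0.17841565  0.38122348 -0.25122139]
ft_torque [ 0.01071272 -0.00647308 -0.00147052]
grip_width 0.9994171121893539
side {'camera_matrix': array([[383.2804693 ,   0.        , 276.22672559],
       [  0.        , 383.2804693 , 206.44880191],
       [  0.        ,   0.        ,   1.        ]]), 'camera_from_world': array([[-9.73577743e-01, -2.28056915e-01, -1.16799863e-02,
         5.08214289e+02],
       [-1.68568263e-01,  7.52241962e-01, -6.36959003e-01,
         2.11343990e+02],
       [ 1.54049081e-01, -6.18160233e-01, -7.70809189e-01,
         8.45380738e+02],
       [ 0.00000000e+00,  0.00000000e+00,  0.00000000e+00,
         1.00000000e+00]])}
top {'camera_matrix': array([[448.62019733,   0.        , 282.89220577],
       [  0.        , 448.62019733, 216.92762126],
       [  0.        ,   0.        ,   1.        ]]), 'camera_from_world': array([[ 8.94238909e-03, -9.99788546e-01,  1.85174745e-02,
        -8.22273133e+01],
       [-9.93734027e-01, -1.09484286e-02, -1.11233160e-01,
         5.35279471e+02],
       [ 1.11412376e-01, -1.74067543e-02, -9.93621803e-01,
         1.07015110e+03],
       [ 0.00000000e+00,  0.00000000e+00,  0.00000000e+00,
         1.00000000e+00]])}
```

View pics/side0.png

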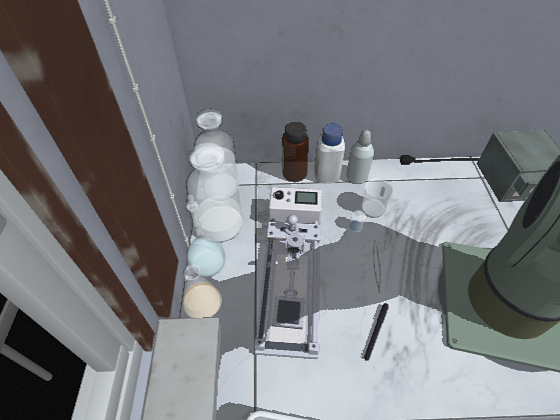

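View pics/top0.png

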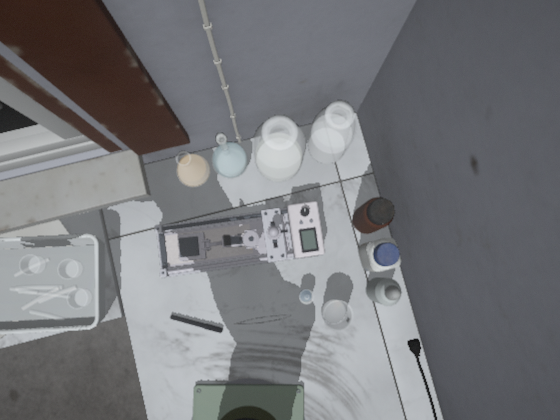

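```bash
cat > h.py <<'E'
import numpy as np, cv2
from rig import robot
P={n:robot.camera_params(n) for n in ("side","top")}
def proj(n,p):
    K=P[n]["camera_matrix"];T=P[n]["camera_from_world"]
    c=T[:3,:3]@np.asarray(p,float)+T[:3,3]; q=K@c; return q[:2]/q[2]
def ray(n,uv):
    K=P[n]["camera_matrix"];T=P[n]["camera_from_world"]
    R=T[:3,:3];o=-R.T@T[:3,3]; d=R.T@np.linalg.solve(K,[uv[0],uv[1],1.]); return o,d/np.linalg.norm(d)
def onz(n,uv,z):
    o,d=ray(n,uv); return o+d*(z-o[2])/d[2]
def tri(a,b):
    o1,d1=ray("side",a);o2,d2=ray("top",b)
    A=np.stack([d1,-d2],1);t=np.linalg.lstsq(A,o2-o1,rcond=None)[0]
    p,q=o1+t[0]*d1,o2+t[1]*d2
    return (p+q)/2,np.linalg.norm(p-q)
def crop(src,dst,x0,y0,x1,y1,k):
    im=cv2.imread(src)[y0:y1,x0:x1]; cv2.imwrite(dst,cv2.resize(im,None,fx=k,fy=k,interpolation=cv2.INTER_CUBIC))
E
python3 - <<'E'
from h import *
for n in P: print(n,proj(n,[0,0,0]),proj(n,[203,537,231]))
crop("pics/side0.png","pics/side0c.png",245,175,345,365,3)
crop("pics/top0.png","pics/top0c.png",150,190,340,290,4)
E
```

```text
side [506.64197206 302.26837753] [470.05336372 660.08024021]
top [248.42152817 441.32320664] [-39.17780287 375.5809847 ]
```

View pics/side0c.png

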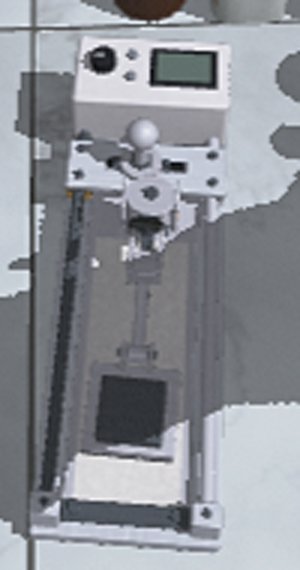

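View pics/top0c.png

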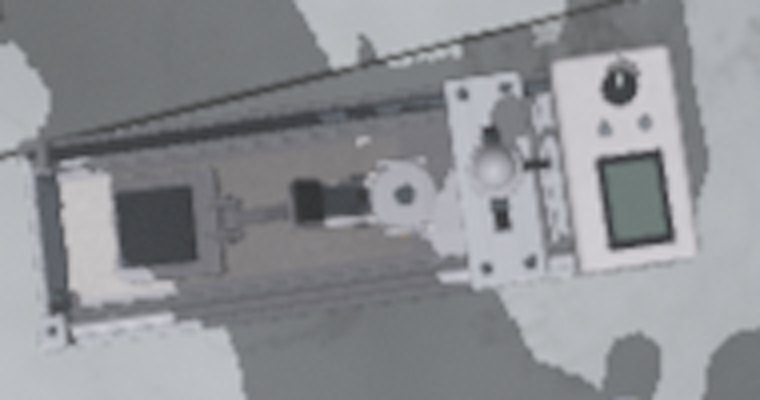

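```bash
python3 - <<'E'
from h import *
np.set_printoptions(precision=1,suppress=True)
T=lambda u,v:(150+(u+.5)/4-.5,190+(v+.5)/4-.5)
S=lambda u,v:(245+(u+.5)/3-.5,175+(v+.5)/3-.5)
print("cam",ray("top",(0,0))[0],ray("side",(0,0))[0])
print("ball",tri(S(143,132),T(492,167)))
print("headtop",tri(S(149,193),T(403,194)))
print("pad",tri(S(150,228),T(308,201)))
h=[onz("top",T(*c),90) for c in [(553,62),(668,47),(695,258),(578,272)]]
h=np.array(h);print(h,h.mean(0))
y=h[0]-h[3];print(np.linalg.norm(y),np.linalg.norm(h[1]-h[0]),"yaw from y",np.degrees(np.arctan2(-y[0],y[1])), np.degrees(np.arctan2(*(h[1]-h[0])[1::-1])))
y=h[1]-h[2];print(np.degrees(np.arctan2(-y[0],y[1])),np.degrees(np.arctan2(*(h[2]-h[3])[1::-1])))
c=np.array([onz("top",T(*c),48) for c in [(463,93),(505,88),(531,262),(487,268)]]);print(c,c.mean(0))
c=np.array([onz("top",T(*c),53) for c in [(118,190),(193,186),(196,263),(122,265)]]);print("sledtop",c,c.mean(0))
# bed corners at rear
for n,p in [("top",T(38,148)),("top",T(53,332)),("side",S(44,500)),("side",S(207,518))]: print(n,onz(n,p,39))
E
```

```text
cam [ 413.4  -57.7 1124.4] [400.2 479.5 792.2]
ball (array([495.2, -52.4,  94.7]), np.float64(0.05468470916100929))
headtop (array([479.7,  -1.3,  89.8]), np.float64(0.5079406294875157))
pad (array([471.3,  49.6, 122.5]), np.float64(3.156215232700495))
[[ 557.2  -87.2   90. ]
 [ 566.8 -154.2   90. ]
 [ 444.2 -169.9   90. ]
 [ 435.6 -102.5   90. ]] [ 501.  -128.4   90. ]
122.56129890102112 67.70634089803174 yaw from y -82.82536962789919 -81.8478507540204
-82.7275801143163 -82.67475103610626
[[543.5 -34.2  48. ]
 [546.8 -59.5  48. ]
 [442.2 -76.2  48. ]
 [438.4 -49.9  48. ]] [492.7 -54.9  48. ]
sledtop [[482.4 170.2  53. ]
 [485.3 125.8  53. ]
 [439.6 122.6  53. ]
 [438.  166.3  53. ]] [461.3 146.2  53. ]
top [508.3 222.2  39. ]
top [398.  208.9  39. ]
side [504.4 219.4  39. ]
side [397.9 207.1  39. ]
```

```bash
python3 - <<'E'
from h import *
crop("pics/side0.png","pics/side0d.png",260,183,330,255,8)
crop("pics/top0.png","pics/top0d.png",235,200,330,265,8)
E
```

```text
(no output)
```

View pics/side0d.png

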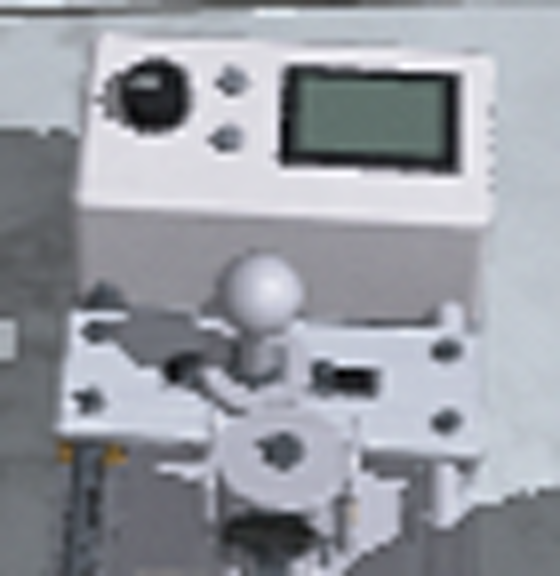

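View pics/top0d.png

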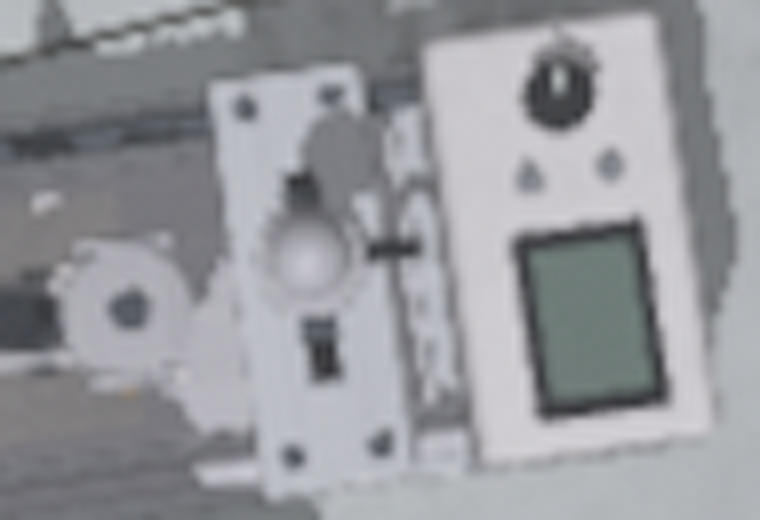

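```bash
python3 - <<'E'
from h import *
np.set_printoptions(precision=1,suppress=True)
T=lambda u,v:(235+(u+.5)/8-.5,200+(v+.5)/8-.5)
S=lambda u,v:(260+(u+.5)/8-.5,183+(v+.5)/8-.5)
for n,s,t in [("ball",(260.5,292),(306,255)),("hd",(280,451),(129,310)),
 ("scr rl",(88,399),(246,107)),("scr fl",(98,330),(331,95)),("fr",(446,349),(381,443)),("rr",(446,421),(293,456)),
 ("house FL?",(78,207),(427,42)),("h rr",(490,224),(484,462)),("h fl",(103,38),(655,13)),("h fr",(494,60),(712,428)),
 ("disp",(283,162),(514,237)),("disp2",(460,170),(541,416)),("disp3",(467,74),(665,400)),("btn",(226,137),(530,177)),("btn2",(231,80),(611,164))]:
    print(n,*tri(S(*s),T(*t)))
E
```

```text
ball [495.4 -52.8  92.6] 0.44084625794720306
hd [479.3  -2.   89.2] 0.500905904336184
scr rl [543.1 -34.1  50.8] 0.19189405106606192
scr fl [546.6 -59.7  50.8] 0.5979918560884447
fr [442.6 -75.7  50.8] 0.08670092944425693
rr [438.4 -49.5  50.9] 0.16201281948276633
house FL? [559.7 -87.9  72.5] 1.39811269601195
h rr [ 436.3 -105.3   76.6] 0.6254980138836493
h fl [ 568.5 -155.3   74.4] 2.1648785982248793
h fr [ 446.1 -171.9   75.5] 2.016315249213102
disp [ 501.6 -113.6   79. ] 1.2581005070214408
disp2 [ 449.  -121.7   79.6] 2.059712251668351
disp3 [ 453.4 -157.5   83.1] 2.9832016267966406
btn [ 519.7 -118.    80.8] 0.07703257038742366
btn2 [ 523.5 -141.9   80. ] 0.7430658156884563
```

```bash
python3 - <<'E'
from h import *
crop("pics/top0.png","pics/top0e.png",160,215,258,280,8)
crop("pics/side0.png","pics/side0e.png",260,230,330,330,6)
E
```

```text
(no output)
```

View pics/top0e.png

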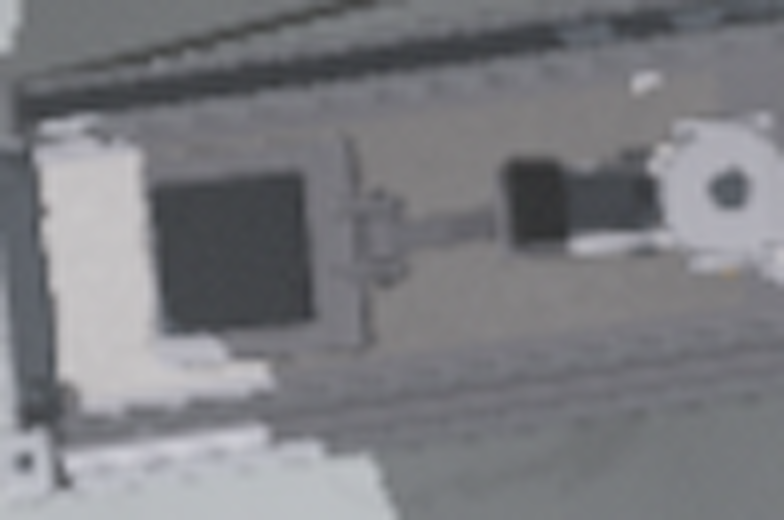

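View pics/side0e.png

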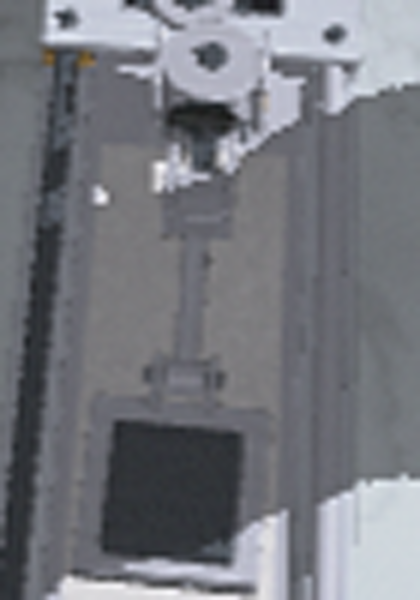

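```bash
python3 - <<'E'
from h import *
np.set_printoptions(precision=1,suppress=True)
T=lambda u,v:(160+(u+.5)/8-.5,215+(v+.5)/8-.5)
S=lambda u,v:(260+(u+.5)/6-.5,230+(v+.5)/6-.5)
hg=onz("top",T(378,234),43);hs=onz("side",S(184,378),43);hd=onz("top",T(729,189),88.3);lp=onz("top",T(535,203),129)
hs2=onz("side",S(209,53),88.3)
print(hg,hs,hd,hs2,lp)
ang=lambda a,b:np.degrees(np.arctan2(b[1]-a[1],b[0]-a[0]))
print(ang(hg,hd),ang(hs,hs2),ang(lp,hd),np.linalg.norm((hd-hg)[:2]))
a,b=onz("top",T(345,135),49),onz("top",T(367,345),49);print(a,b,np.degrees(np.arctan2(-(a-b)[0],(a-b)[1])))
a,b=onz("top",T(152,187),49),onz("top",T(303,172),49);print(ang(a,b))
a,b=onz("top",T(163,332),49),onz("top",T(314,319),49);print(ang(a,b))
E
```

```text
[467.7 105.5  43. ] [466.2 104.7  43. ] [479.4  -1.9  88.3] [480.2  -3.9  88.3] [472.4  49.4 129. ]
-83.78404777164766 -82.61734025903573 -82.22825329145172 108.11646417189509
[496.9 115.3  49. ] [434.3 107.   49. ] -82.41835124460073
-83.70289849457144
-84.52763745313418
```

Emit:
move_arm([
  [[-0.085,-0.077,0,0],[-0.085,-0.077,0,0],[-0.085,-0.077,0,0],[-0.085,-0.077,0,0],[-0.085,-0.077,0,0],[-0.085,-0.077,0,0],[-0.085,-0.077,0,0],[-0.085,-0.077,0,0],[-0.085,-0.077,0,0],[-0.085,-0.077,0,0],[-0.085,-0.077,0,0],[-0.085,-0.077,0,0]],
], fingers=1, newtons=45)

```text
clock: 1.3
ee_pos: [454.8, 45.8, 231.3]
tool_rot: [-180.0, -0.0, 159.3]
ft_force: [1.3, 1.2, -0.2]
grip_width: 0.998
```

Emit:
move_arm([
  [[0,0,0,0.045],[0,0,0,0.045],[0,0,0,0.045],[0,0,0,0.045],[0,0,0,0.045],[0,0,0,0.045],[0,0,0,0.045],[0,0,0,0.033],[0,0,0,0],[0,0,0,0]],
])

```text
clock: 2.3
ee_pos: [454.2, 47.7, 231.2]
tool_rot: [-180.0, 0.0, 96.8]
ft_force: [-0.6, 0.3, -0.1]
grip_width: 0.998
```

Emit:
move_arm([
  [[-0.064,0.024,0,0],[-0.064,0.024,0,0],[0,0,0.1,0],[0,0,0.1,0],[0,0,0.05,0],[0,0,0,0],[0,0,0,0]],
])

```text
clock: 3.0
ee_pos: [479.4, -1.1, 131.9]
tool_rot: [180.0, -0.0, 96.7]
ft_force: [0.4, 0.1, 0.9]
grip_width: 1.0
```

```bash
python3 - <<'E'
from h import *
for n in ("side","top"):
    im=robot.get_image(n); cv2.imwrite(f"pics/{n}1.png",im[:,:,::-1])
s=robot.get_state();print(s["ee_pos"],s["tool_rot"],s["joint_positions"])
a=cv2.imread("pics/side1.png")[170:340,200:360];b=cv2.imread("pics/top1.png")[150:320,150:350]
a=cv2.resize(a,None,fx=3,fy=3,interpolation=2);b=cv2.resize(b,None,fx=3,fy=3,interpolation=2)
cv2.imwrite("pics/s1.png",a);cv2.imwrite("pics/t1.png",b)
E
```

```text
[479.79321574  -0.96300229 132.53848602] [1.79900159e+02 3.49073100e-03 9.66803434e+01] [ -8.21550667  42.32562504   8.04703082 111.53865498 -12.06408589
  26.82950746  15.22028256]
```

View pics/s1.png

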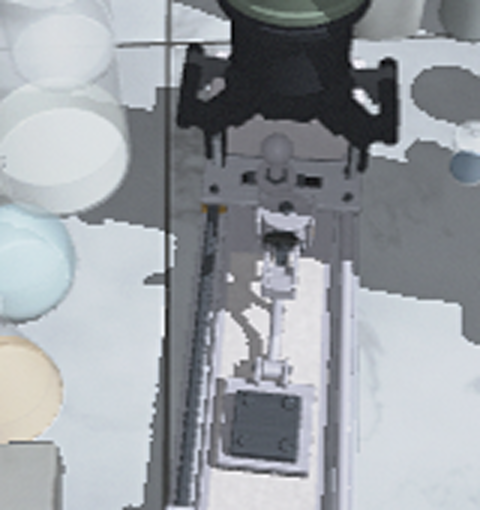

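View pics/t1.png

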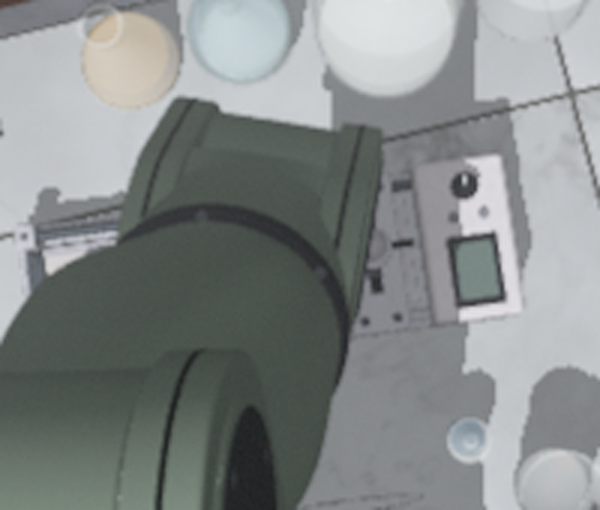

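Emit:
move_arm([
  [[0,0,0.04,0],[0,0,0.04,0],[0,0,0.04,0],[0,0,0.03,0],[0,0,0.02,0],[0,0,0.01,0],[0,0,0,0]],
])

```text
clock: 3.8
ee_pos: [479.4, -0.9, 59.6]
tool_rot: [180.0, 0.0, 96.6]
ft_force: [0.0, -0.3, -0.5]
grip_width: 1.003
```

```bash
python3 - <<'E'
from h import *
im=robot.get_image("side"); cv2.imwrite("pics/side2.png",im[:,:,::-1])
s=robot.get_state();print(s["ee_pos"],s["ft_force"])
a=cv2.imread("pics/side2.png")[180:320,240:340];a=cv2.resize(a,None,fx=4,fy=4,interpolation=2)
cv2.imwrite("pics/s2.png",a)
E
```

```text
[479.47552384  -0.97167405  59.79886108] [-0.68758066  0.51883414 -0.03704551]
```

View pics/s2.png

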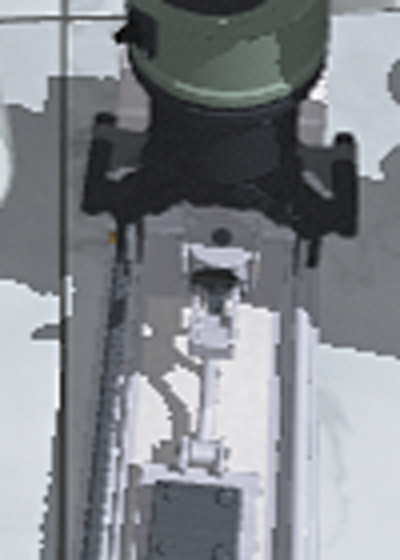

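Emit:
move_arm([
  [[0,0,0.0075,0],[0,0,0,0],[0,0,0,0],[0,0,0,0],[0,0,0,0],[0,0,0,0],[0,0,0,0],[0,0,0,0]],
], fingers=-1, newtons=45)

```text
clock: 4.65
ee_pos: [479.4, -1.0, 56.4]
tool_rot: [180.0, 0.0, 96.6]
ft_force: [1.2, 0.4, 4.0]
grip_width: 0.484
```

Emit:
move_arm([
  [[0,0,-0.01,0],[0,0,-0.02,0],[0,0,-0.02,0],[0,0,-0.02,0],[0,0,-0.02,0],[0,0,-0.02,0],[0,0,-0.02,0],[0,0,-0.01,0],[0,0,0,0],[0,0,0,0]],
])

```text
clock: 5.65
ee_pos: [479.2, -1.0, 112.2]
tool_rot: [-180.0, 0.0, 96.6]
ft_force: [-0.4, -0.3, -4.6]
grip_width: 0.483
```

```bash
python3 - <<'E'
from h import *
im=robot.get_image("side"); cv2.imwrite("pics/side3.png",im[:,:,::-1])
s=robot.get_state();print(s["ee_pos"],s["ft_force"],s["ft_torque"],s["tool_rot"])
a=cv2.imread("pics/side3.png")[170:320,240:340];a=cv2.resize(a,None,fx=4,fy=4,interpolation=2)
cv2.imwrite("pics/s3.png",a)
E
```

```text
[479.12601154  -0.98271029 112.06563927] [-0.32806418  0.13822755 -4.44115383] [-0.3590865  -0.0586518   0.02055102] [-1.79973346e+02  2.85701035e-03  9.66296953e+01]
```

View pics/s3.png

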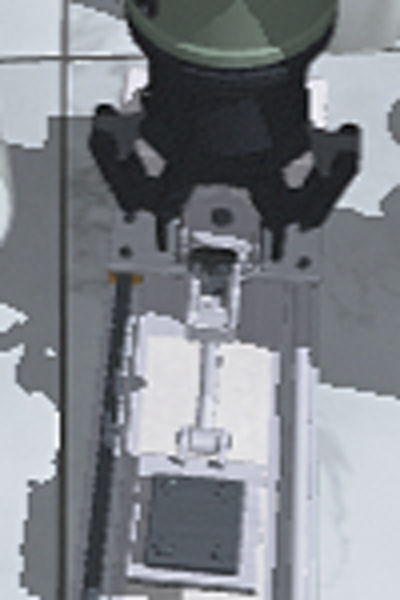

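Emit:
move_arm([
  [[-0.01,0.002,0,0],[-0.02,0.0037,0,0],[-0.025,0.0045,0,0],[-0.025,0.0045,0,0],[-0.025,0.0045,0,0],[-0.02,0.0037,0,0],[-0.01,0.002,0,0],[0,0,0,0],[0,0,0,0]],
])

```text
clock: 6.6
ee_pos: [495.3, -53.2, 112.3]
tool_rot: [-180.0, -0.0, 96.6]
ft_force: [0.3, -0.2, -4.5]
grip_width: 0.482
```

```bash
python3 - <<'E'
from h import *
for n in ("side","top"):
    im=robot.get_image(n); cv2.imwrite(f"pics/{n}4.png",im[:,:,::-1])
s=robot.get_state();print(s["ee_pos"],s["ft_force"],s["ft_torque"],s["tool_rot"])
a=cv2.imread("pics/side4.png")[170:320,240:340];a=cv2.resize(a,None,fx=4,fy=4,interpolation=2)
b=cv2.imread("pics/top4.png")[180:300,150:350];b=cv2.resize(b,None,fx=3,fy=3,interpolation=2)
cv2.imwrite("pics/s4.png",a);cv2.imwrite("pics/t4.png",b)
E
```

```text
[495.29978148 -53.02920849 112.30915056] [ 0.35247699  0.30670989 -4.03654702] [-0.36554661 -0.03240229  0.03109171] [-1.79991059e+02 -9.01312068e-03  9.66638066e+01]
```

View pics/s4.png

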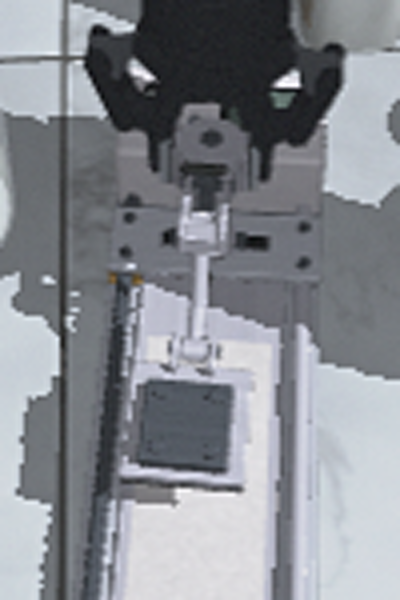

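View pics/t4.png

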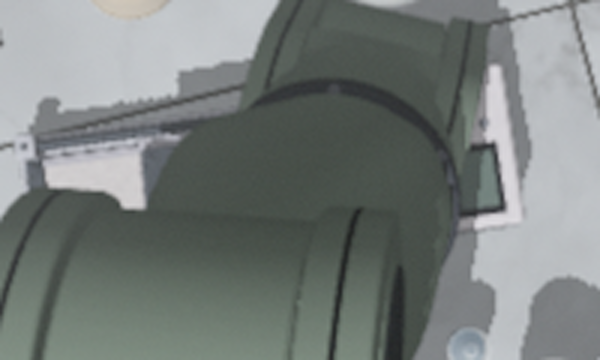

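```bash
python3 - <<'E'
from h import *
np.set_printoptions(precision=1,suppress=True)
S=lambda u,v:(240+(u+.5)/4-.5,170+(v+.5)/4-.5)
yw=np.radians(-83.35);x=np.array([np.cos(yw),np.sin(yw),0]);y=np.array([-x[1],x[0],0])
tcp=np.array([495.3,-53.1,112.3])
def onplane(uv):
    o,d=ray("side",uv);return o+d*(np.dot(tcp-o,y)/np.dot(d,y))
# plane nearly contains camera? 
o,d=ray("side",S(200,200));print("cam offset from plane",np.dot(o-tcp,y))
for nm,p in [("hole",S(211,137)),("hinge",S(193,350)),("pad/leverlow",S(203,235))]:
    # use hinge circle constraint instead
    o,d=ray("side",p)
    # closest approach candidates: param where along-x distance
    for t in np.linspace(-140,20,9):
        k=(np.dot(tcp-o,x)+t)/np.dot(d,x); q=o+k*d
        print(nm,round(t),q-tcp, "lat",round(np.dot(q-tcp,y),1)) if nm!="x" else 0
E
```

```text
cam offset from plane -32.80088269293262
hole -140 [-24.  138.2 201.8] lat -7.8
hole -120 [-20.4 118.4 177.9] lat -6.5
hole -100 [-16.8  98.7 154. ] lat -5.3
hole -80 [-13.3  79.  130.1] lat -4.0
hole -60 [ -9.7  59.3 106.2] lat -2.8
hole -40 [-6.2 39.6 82.3] lat -1.5
hole -20 [-2.6 19.8 58.4] lat -0.3
hole 0 [ 0.9  0.1 34.5] lat 1.0
hole 20 [  4.5 -19.6  10.6] lat 2.2
hinge -140 [-18.6 138.8  39. ] lat -2.4
hinge -120 [-14.7 119.1   7. ] lat -0.8
hinge -100 [-10.9  99.4 -25.1] lat 0.7
hinge -80 [ -7.1  79.7 -57.1] lat 2.2
hinge -60 [ -3.3  60.  -89.2] lat 3.7
hinge -40 [   0.6   40.3 -121.2] lat 5.2
hinge -20 [   4.4   20.6 -153.2] lat 6.8
hinge 0 [   8.2    1.  -185.3] lat 8.3
hinge 20 [  12.1  -18.7 -217.3] lat 9.8
pad/leverlow -140 [-21.8 138.4 134.3] lat -5.7
pad/leverlow -120 [-18.2 118.7 107. ] lat -4.3
pad/leverlow -100 [-14.5  99.   79.7] lat -3.0
pad/leverlow -80 [-10.9  79.3  52.4] lat -1.6
pad/leverlow -60 [-7.2 59.6 25.2] lat -0.2
pad/leverlow -40 [-3.5 39.9 -2.1] lat 1.1
pad/leverlow -20 [  0.1  20.2 -29.4] lat 2.5
pad/leverlow 0 [  3.8   0.4 -56.7] lat 3.8
pad/leverlow 20 [  7.5 -19.3 -84. ] lat 5.2
```

Emit:
move_arm([
  [[0,0,0.01,0],[0,0,0.01,0],[0,0,0.005,0],[0,0,0,0],[0,0,0,0]],
])

```text
clock: 7.2
ee_pos: [495.4, -53.4, 102.3]
tool_rot: [-180.0, 0.0, 96.6]
ft_force: [-0.0, 0.2, -4.3]
grip_width: 0.485
```

Emit:
move_arm([
  [[0,0,0.0025,0],[0,0,0.0025,0],[0,0,0,0]],
])

```text
clock: 7.5
ee_pos: [495.4, -53.5, 100.2]
tool_rot: [-180.0, 0.0, 96.6]
ft_force: [-0.6, -0.3, -4.1]
grip_width: 0.488
```

Emit:
move_arm([
  [[0,0,0.0025,0],[0,0,0.0025,0],[0,0,0,0]],
])

```text
clock: 7.8
ee_pos: [495.3, -53.5, 98.2]
tool_rot: [-180.0, 0.0, 96.6]
ft_force: [-0.3, -0.5, -4.8]
grip_width: 0.484
```

Emit:
move_arm([
  [[0,0,0.0025,0],[0,0,0.0025,0]],
])

```text
clock: 8.0
ee_pos: [495.4, -53.5, 96.3]
tool_rot: [180.0, 0.0, 96.6]
ft_force: [0.2, -0.4, -3.9]
grip_width: 0.484
```

Emit:
move_arm([
  [[0,0,0.0025,0],[0,0,0,0]],
])

```text
clock: 8.2
ee_pos: [495.3, -53.5, 95.2]
tool_rot: [-180.0, 0.0, 96.6]
ft_force: [0.8, 0.1, -4.0]
grip_width: 0.486
```

Emit:
move_arm([
  [[0,0,0.0025,0],[0,0,0,0]],
])

```text
clock: 8.4
ee_pos: [495.3, -53.5, 94.2]
tool_rot: [-180.0, 0.0, 96.6]
ft_force: [-0.1, 0.7, -4.6]
grip_width: 0.481
```

Emit:
move_arm([
  [[0,0,0.0025,0],[0,0,0,0]],
])

```text
clock: 8.6
ee_pos: [495.3, -53.5, 93.2]
tool_rot: [-180.0, 0.0, 96.6]
ft_force: [0.5, -0.6, -3.5]
grip_width: 0.486
```

Emit:
move_arm([
  [[0,0,0.0025,0],[0,0,0,0]],
])

```text
clock: 8.8
ee_pos: [495.4, -53.5, 92.2]
tool_rot: [-180.0, 0.0, 96.6]
ft_force: [0.2, 1.1, -3.4]
grip_width: 0.485
```

Emit:
move_arm([
  [[0,0,0.0025,0],[0,0,0,0]],
])

```text
clock: 9.0
ee_pos: [495.5, -53.6, 91.3]
tool_rot: [180.0, 0.0, 96.6]
ft_force: [1.5, -1.1, -3.3]
grip_width: 0.485
```

Emit:
move_arm([
  [[0,0,0.0025,0],[0,0,0,0]],
])

```text
clock: 9.2
ee_pos: [495.5, -53.7, 90.3]
tool_rot: [180.0, 0.0, 96.6]
ft_force: [2.3, -2.3, -2.5]
grip_width: 0.479
```

Emit:
move_arm([
  [[0,0,0.0025,0],[0,0,0,0]],
])

```text
clock: 9.4
ee_pos: [495.5, -53.8, 89.3]
tool_rot: [180.0, 0.0, 96.6]
ft_force: [1.1, -5.0, -1.4]
grip_width: 0.487
```

```bash
python3 - <<'E'
from h import *
im=robot.get_image("side"); cv2.imwrite("pics/side5.png",im[:,:,::-1])
s=robot.get_state();print(s["ee_pos"],s["ft_force"],s["ft_torque"])
a=cv2.imread("pics/side5.png")[180:320,240:340];a=cv2.resize(a,None,fx=4,fy=4,interpolation=2)
cv2.imwrite("pics/s5.png",a)
E
```

```text
[495.5405449  -53.83674635  89.32479822] [ 1.56431561 -4.92964078 -2.10490894] [-1.43119701 -0.47853248 -0.01386113]
```

View pics/s5.png

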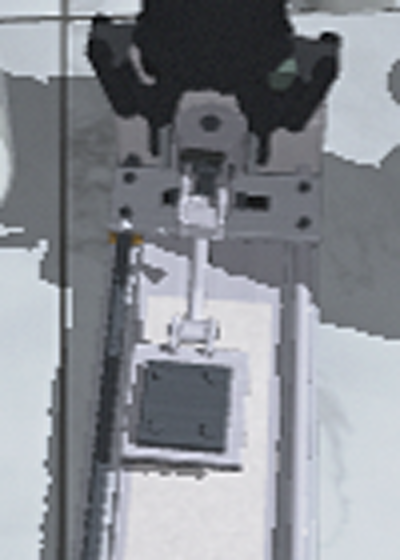

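```bash
python3 - <<'E'
from h import *
np.set_printoptions(precision=1,suppress=True)
S=lambda u,v:(240+(u+.5)/4-.5,180+(v+.5)/4-.5)
yw=np.radians(-83.35);x=np.array([np.cos(yw),np.sin(yw),0]);y=np.array([-x[1],x[0],0])
tcp=np.array([495.4,-53.5,89.3])
for nm,p in [("tail",S(182,468)),("front top edge",S(192,347)),("hinge",S(194,329)),("hole",S(211,122))]:
    o,d=ray("side",p)
    for t in range(-190,21,10):
        k=(np.dot(tcp-o,x)+t)/np.dot(d,x); q=o+k*d
        z=q[2]
        if {"tail":10<z<60,"front top edge":45<z<95,"hinge":40<z<90,"hole":100<z<140}[nm]: print(nm,t,round(z,1),"lat",round(np.dot(q-tcp,y),1))
E
```

```text
tail -170 40.9 lat -0.7
tail -160 20.6 lat 0.2
front top edge -120 81.8 lat -0.8
front top edge -110 64.9 lat -0.0
front top edge -100 48.0 lat 0.8
hinge -110 83.7 lat -0.9
hinge -100 67.3 lat -0.1
hinge -90 50.8 lat 0.6
hole -10 136.9 lat -0.1
hole 0 124.5 lat 0.5
hole 10 112.2 lat 1.1
```

Emit:
move_arm([
  [[-0.0015,0,0,0],[0,0,0,0],[0,0,0,0]],
])

```text
clock: 9.75
ee_pos: [495.5, -54.1, 89.3]
tool_rot: [180.0, 0.0, 96.6]
ft_force: [1.5, -2.6, -1.6]
grip_width: 0.481
```

Emit:
move_arm([
  [[-0.0015,0,0,0],[0,0,0,0],[0,0,0,0]],
])

```text
clock: 10.05
ee_pos: [495.4, -54.5, 89.2]
tool_rot: [-180.0, -0.0, 96.6]
ft_force: [0.9, -0.6, -4.1]
grip_width: 0.483
```

Emit:
move_arm([
  [[0,0,0.0025,0],[0,0,0,0]],
])

```text
clock: 10.25
ee_pos: [495.4, -54.7, 88.2]
tool_rot: [-180.0, 0.0, 96.6]
ft_force: [0.3, -1.4, -3.3]
grip_width: 0.486
```

Emit:
move_arm([
  [[0,0,0.0025,0],[0,0,0,0]],
])

```text
clock: 10.45
ee_pos: [495.7, -54.7, 87.3]
tool_rot: [180.0, 0.0, 96.6]
ft_force: [2.3, -1.4, -3.9]
grip_width: 0.485
```

Emit:
move_arm([
  [[0,0,0.0025,0],[0,0,0,0]],
])

```text
clock: 10.65
ee_pos: [495.7, -54.7, 86.3]
tool_rot: [180.0, 0.0, 96.6]
ft_force: [3.4, -2.5, 0.1]
grip_width: 0.483
```

Emit:
move_arm([
  [[0,0.002,0,0],[0,0,0,0]],
])

```text
clock: 10.85
ee_pos: [496.0, -54.7, 86.3]
tool_rot: [-180.0, 0.0, 96.6]
ft_force: [-0.7, -3.7, 0.8]
grip_width: 0.483
```

Emit:
move_arm([
  [[0,0,0.0025,0],[0,0,0,0]],
])

```text
clock: 11.05
ee_pos: [496.2, -54.7, 85.3]
tool_rot: [-180.0, 0.0, 96.6]
ft_force: [-0.3, -3.4, -0.0]
grip_width: 0.481
```

Emit:
move_arm([
  [[-0.001,0,0,0],[0,0,0.0025,0],[0,0,0,0]],
])

```text
clock: 11.35
ee_pos: [496.2, -54.9, 84.1]
tool_rot: [-180.0, -0.0, 96.6]
ft_force: [-0.1, -1.7, -2.4]
grip_width: 0.481
```

Emit:
move_arm([
  [[0,0,0.0025,0],[0,0,0,0]],
])

```text
clock: 11.55
ee_pos: [496.2, -54.8, 83.2]
tool_rot: [-180.0, -0.0, 96.6]
ft_force: [-0.1, -1.6, -2.6]
grip_width: 0.482
```

Emit:
move_arm([
  [[0,0,0.0025,0],[0,0,0,0]],
])

```text
clock: 11.75
ee_pos: [496.1, -54.8, 82.0]
tool_rot: [-180.0, -0.0, 96.6]
ft_force: [-0.2, 0.2, -3.1]
grip_width: 0.483
```

Emit:
move_arm([
  [[0,0,0.0025,0],[0,0,0,0]],
])

```text
clock: 11.95
ee_pos: [496.1, -54.8, 81.0]
tool_rot: [-180.0, -0.0, 96.6]
ft_force: [-0.9, 0.2, -7.1]
grip_width: 0.484
```

Emit:
move_arm([
  [[0,0,0.0025,0],[0,0,0,0]],
])

```text
clock: 12.15
ee_pos: [496.2, -54.9, 80.1]
tool_rot: [-180.0, -0.0, 96.6]
ft_force: [-1.6, 0.1, -5.6]
grip_width: 0.484
```

Emit:
move_arm([
  [[0,0,0.0025,0],[0,0,0,0]],
])

```text
clock: 12.35
ee_pos: [496.1, -55.0, 79.0]
tool_rot: [-180.0, -0.0, 96.6]
ft_force: [-0.5, 0.5, -12.1]
grip_width: 0.485
```

Emit:
move_arm([
  [[0,0,0.0013,0],[0,0,0,0]],
])

```text
clock: 12.55
ee_pos: [496.3, -55.0, 78.7]
tool_rot: [-180.0, 0.0, 96.6]
ft_force: [-0.9, 0.7, -8.5]
grip_width: 0.481
```

Emit:
move_arm([
  [[0,0,0.0013,0],[0,0,0,0]],
])

```text
clock: 12.75
ee_pos: [496.3, -55.0, 78.2]
tool_rot: [-180.0, 0.0, 96.6]
ft_force: [-1.1, 0.3, -8.9]
grip_width: 0.482
```

```bash
python3 - <<'E'
from h import *
im=robot.get_image("side"); cv2.imwrite("pics/side6.png",im[:,:,::-1])
s=robot.get_state();print(s["ee_pos"],s["ft_force"],s["ft_torque"])
a=cv2.imread("pics/side6.png")[180:320,240:340];a=cv2.resize(a,None,fx=4,fy=4,interpolation=2)
cv2.imwrite("pics/s6.png",a)
E
```

```text
[496.23410066 -54.99997854  78.15741057] [ -0.96750606   0.79135735 -10.62246416] [-0.25371004  0.14427857 -0.02077838]
```

View pics/s6.png

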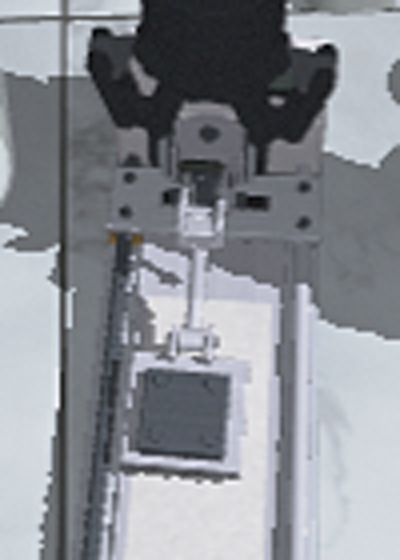

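Emit:
move_arm([
  [[0,0,0.0013,0],[0,0,0,0]],
])

```text
clock: 13.0
ee_pos: [496.4, -55.0, 77.8]
tool_rot: [180.0, 0.0, 96.6]
ft_force: [-0.7, 1.4, -4.2]
grip_width: 0.48
```

Emit:
move_arm([
  [[0,0,0.0013,0],[0,0,0,0]],
])

```text
clock: 13.2
ee_pos: [496.3, -55.0, 77.1]
tool_rot: [-180.0, 0.0, 96.6]
ft_force: [-1.4, 0.4, -7.1]
grip_width: 0.484
```

Emit:
move_arm([
  [[0,0,0.0013,0],[0,0,0,0]],
])

```text
clock: 13.4
ee_pos: [496.4, -55.0, 76.8]
tool_rot: [180.0, 0.0, 96.6]
ft_force: [-1.0, -0.3, -3.1]
grip_width: 0.48
```

Emit:
move_arm([
  [[0,0,0.0013,0],[0,0,0,0]],
])

```text
clock: 13.6
ee_pos: [496.6, -55.0, 76.6]
tool_rot: [180.0, 0.0, 96.6]
ft_force: [-1.0, -0.1, 7.8]
grip_width: 0.485
```

Emit:
move_arm([
  [[0,0,0.0013,0],[0,0,0,0]],
])

```text
clock: 13.8
ee_pos: [496.6, -55.1, 76.4]
tool_rot: [179.9, 0.0, 96.6]
ft_force: [-3.3, 1.1, 15.0]
grip_width: 0.486
```

Emit:
move_arm([
  [[0,0,0.0013,0],[0,0,0,0]],
])

```text
clock: 14.0
ee_pos: [496.8, -55.1, 76.2]
tool_rot: [179.9, 0.0, 96.6]
ft_force: [-4.1, 0.8, 23.1]
grip_width: 0.488
```

Emit:
move_arm([
  [[0,0,-0.0015,0],[0,0,0,0]],
])

```text
clock: 14.2
ee_pos: [496.6, -55.1, 76.4]
tool_rot: [179.9, 0.0, 96.6]
ft_force: [-3.1, 1.2, 12.8]
grip_width: 0.485
```

Emit:
move_arm([
  [[0,0,0,0],[0,0,0,0],[0,0,0,0],[0,0,0,0],[0,0,0,0],[0,0,0,0]],
], fingers=1)

```text
clock: 14.8
ee_pos: [496.3, -55.0, 75.7]
tool_rot: [-180.0, 0.0, 96.6]
ft_force: [0.2, -0.0, 0.6]
grip_width: 0.999
```

```bash
python3 - <<'E'
from h import *
im=robot.get_image("side"); cv2.imwrite("pics/side7.png",im[:,:,::-1])
s=robot.get_state();print(s["ee_pos"],s["ft_force"],s["ft_torque"])
a=cv2.imread("pics/side7.png")[180:320,240:340];a=cv2.resize(a,None,fx=4,fy=4,interpolation=2)
cv2.imwrite("pics/s7.png",a)
E
```

```text
[496.33246792 -55.01036088  75.72165036] [ 0.39964055 -0.42107143 -0.07164339] [-0.06737724  0.02852232 -0.00311595]
```

View pics/s7.png

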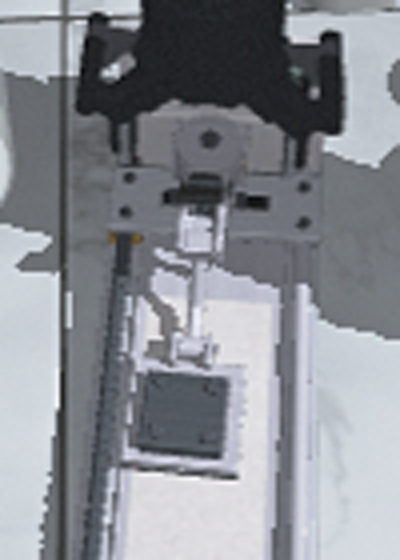

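Emit:
move_arm([
  [[0,0,-0.02,0],[0,0,-0.05,0],[0,0,-0.08,0],[0,0,-0.08,0],[0,0,-0.07,0],[0,0,0,0],[0,0,0,0]],
])

```text
clock: 15.55
ee_pos: [496.4, -54.9, 196.3]
tool_rot: [179.9, 0.0, 96.6]
ft_force: [-0.1, 0.4, -1.1]
grip_width: 1.001
```

```bash
python3 - <<'E'
from h import *
for n in ("side","top"):
    im=robot.get_image(n); cv2.imwrite(f"pics/{n}8.png",im[:,:,::-1])
s=robot.get_state();print(s["ee_pos"],s["ft_force"])
a=cv2.imread("pics/side8.png")[180:310,250:340];a=cv2.resize(a,None,fx=4.5,fy=4.5,interpolation=2)
cv2.imwrite("pics/s8.png",a)
E
```

```text
[496.02481127 -54.90559277 195.26535818] [-0.67198138 -1.45256571 -0.33063351]
```

View pics/s8.png

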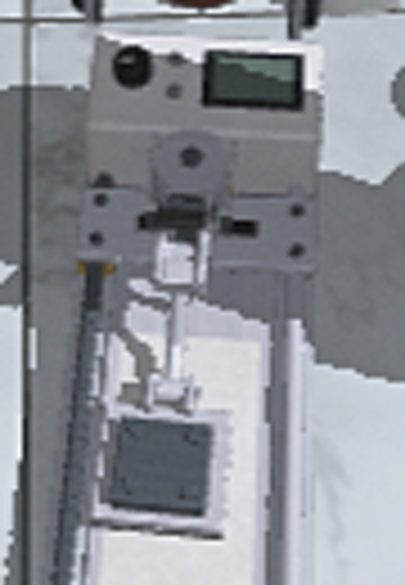

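View pics/top8.png

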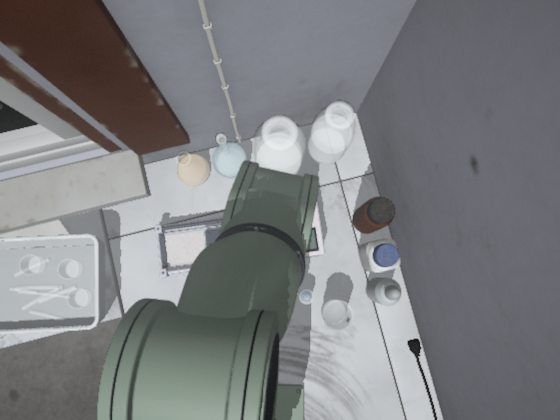

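```bash
python3 - <<'E'
from h import *
np.set_printoptions(precision=1,suppress=True)
S=lambda u,v:(250+(u+.5)/4.5-.5,180+(v+.5)/4.5-.5)
hg=onz("side",S(172,388),42);print("hinge",hg)
for z in (100,104,108,110): print("hole",z,onz("side",S(191,156),z))
for z in (115,120,125,130,135): print("pad",z,onz("side",S(178,218),z))
print("sled fr",onz("side",S(105,412),49),onz("side",S(232,412),49))
b=np.array([496.3,-55,90.])
d=b-hg;yw=np.degrees(np.arctan2(d[1],d[0]));print(yw,np.hypot(d[0],d[1]))
p=np.arcsin(50/108.1)-np.arctan2(41,100);print("pitch",np.degrees(p))
yw=np.radians(-83.3)
def pt(x,z):
    X=x*np.cos(p)-z*np.sin(p);Z=x*np.sin(p)+z*np.cos(p); return b+[X*np.cos(yw),X*np.sin(yw),Z],X,Z
for th in (0,.1,.4,.785):
    a=np.arctan2(45,26)-th
    print(th,pt(-25-51.8*np.cos(a),9+51.8*np.sin(a)))
print("top",pt(0,18),"hinge",pt(-100,-41))
for th in (0,.1):
  a=np.arctan2(45,26)-th;q=pt(-25-51.8*np.cos(a),9+51.8*np.sin(a))[0]
  u=proj("side",q);print((u[0]+.5-250)*4.5-.5,(u[1]+.5-180)*4.5-.5)
u=proj("side",pt(0,18)[0]);print("hole px",(u[0]+.5-250)*4.5-.5,(u[1]+.5-180)*4.5-.5)
u=proj("side",pt(-100,-41)[0]);print("hinge px",(u[0]+.5-250)*4.5-.5,(u[1]+.5-180)*4.5-.5)
E
```

```text
hinge [485.1  40.9  42. ]
hole 100 [497.6 -60.8 100. ]
hole 104 [497.1 -57.7 104. ]
hole 108 [496.5 -54.6 108. ]
hole 110 [496.2 -53.  110. ]
pad 115 [493.9 -10.  115. ]
pad 120 [493.2  -6.4 120. ]
pad 125 [492.5  -2.8 125. ]
pad 130 [491.8   0.8 130. ]
pad 135 [491.1   4.4 135. ]
sled fr [513.5  65.6  49. ] [452.8  51.8  49. ]
-83.3340816942227 96.597726779536
pitch 5.257158592572838
0 (array([489.8,   0.3, 139. ]), np.float64(-55.634435486767586), np.float64(48.96019976324855))
0.1 (array([489.3,   4.3, 135.8]), np.float64(-59.70681160062581), np.float64(45.762419297666646))
0.4 (array([488.2,  14.3, 124. ]), np.float64(-69.74097701835863), np.float64(33.97253540482052))
0.785 (array([487.3,  21.2, 105.4]), np.float64(-76.77169066879674), np.float64(15.441377518882822))
top (array([496.1, -53.4, 107.9]), np.float64(-1.6492686268052696), np.float64(17.924282774957437)) hinge (array([485.1,  40.2,  40. ]), np.float64(-95.82268132204042), np.float64(-49.99013646965455))
182.66218078590308 206.538972720119
181.77481788052225 217.4898898845813
hole px 191.2538780107641 158.03416528120053
hinge px 172.21288983343928 388.72846906356915
```

```bash
python3 - <<'E'
import numpy as np
p=np.radians(5.26);a0=np.arctan2(45,26)
for th in np.arange(0,.86,.085):
    a=a0-th;x,z=-25-51.8*np.cos(a),9+51.8*np.sin(a)
    X=x*np.cos(p)-z*np.sin(p);Z=90+x*np.sin(p)+z*np.cos(p)
    d=8*(1-th/.785); s=np.pi/4-th-p
    off=min(11-d,10*np.cos(s))*np.tan(s) if s>0 else -8*np.tan(s)
    print(round(th,3),"pad",round(X,1),round(Z,1),"tip",round(X+d,1),round(Z+off,1),"slope",round(np.degrees(s)))
E
```

```text
0.0 pad -55.6 139.0 tip -47.6 141.5 slope 40
0.085 pad -59.1 136.3 tip -52.0 139.0 slope 35
0.17 pad -62.4 133.3 tip -56.1 136.0 slope 30
0.255 pad -65.3 130.0 tip -59.9 132.7 slope 25
0.34 pad -68.0 126.6 tip -63.5 128.9 slope 20
0.425 pad -70.4 122.9 tip -66.7 124.9 slope 15
0.51 pad -72.5 119.0 tip -69.7 120.5 slope 11
0.595 pad -74.2 114.9 tip -72.3 115.8 slope 6
0.68 pad -75.6 110.7 tip -74.5 110.9 slope 1
0.765 pad -76.6 106.5 tip -76.4 107.0 slope -4
0.85 pad -77.2 102.1 tip -77.9 103.4 slope -9
```

Emit:
move_arm([
  [[0.03,0,0,0],[0.05,0,0,0],[0.05,0,0,0],[0,0.0025,0.03,0],[0,0,0.03,0],[0,0,0.03,0],[0,0,0.025,0],[0,0,0,0],[0,0,0,0]],
], fingers=-1)

```text
clock: 16.55
ee_pos: [491.3, -3.0, 149.8]
tool_rot: [-180.0, 0.0, 96.6]
ft_force: [0.2, -0.3, -0.2]
grip_width: 0.002
```

```bash
python3 - <<'E'
from h import *
im=robot.get_image("side"); cv2.imwrite("pics/side9.png",im[:,:,::-1])
s=robot.get_state();print(s["ee_pos"],s["ft_force"])
a=cv2.imread("pics/side9.png")[180:310,250:340];a=cv2.resize(a,None,fx=4.5,fy=4.5,interpolation=2)
cv2.imwrite("pics/s9.png",a)
E
```

```text
[491.3959836   -3.06781092 150.02415269] [0.27543306 0.40784301 0.10723109]
```

View pics/s9.png

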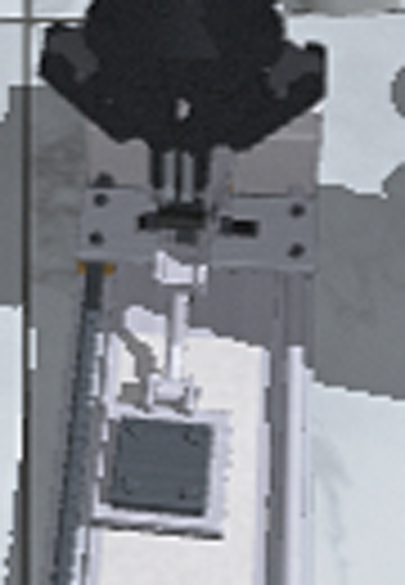

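Emit:
move_arm([
  [[0,0.002,0.01,0],[0,0,0.01,0],[0,0,0,0]],
])

```text
clock: 16.9
ee_pos: [492.0, -3.1, 141.3]
tool_rot: [-180.0, 0.0, 96.6]
ft_force: [-0.1, -0.1, 0.5]
grip_width: -0.0
```

Emit:
move_arm([
  [[0,0,0.0025,0],[0,0,0.0025,0],[0,0,0.0025,0],[0,0,0,0]],
])

```text
clock: 17.3
ee_pos: [492.1, -3.1, 138.7]
tool_rot: [-180.0, 0.0, 96.6]
ft_force: [0.1, 0.2, 0.6]
grip_width: -0.0
```

Emit:
move_arm([
  [[0.004,0,0.004,0],[0.005,0,0.0045,0],[0,0,0,0]],
])

```text
clock: 17.6
ee_pos: [491.8, 0.5, 135.3]
tool_rot: [180.0, 0.0, 96.6]
ft_force: [-0.8, -1.9, 3.9]
grip_width: 0.002
```

Emit:
move_arm([
  [[0.0045,0,0.004,0],[0.0045,0,0.004,0],[0,0,0,0]],
])

```text
clock: 17.9
ee_pos: [491.4, 3.9, 132.0]
tool_rot: [180.0, 0.0, 96.6]
ft_force: [0.7, -3.9, 1.2]
grip_width: -0.001
```

Emit:
move_arm([
  [[0.005,0,0.004,0],[0.005,0,0.004,0],[0.004,0,0.005,0],[0.004,0,0.005,0],[0,0,0,0]],
])

```text
clock: 18.4
ee_pos: [490.5, 11.1, 124.8]
tool_rot: [-180.0, 0.0, 96.6]
ft_force: [0.0, -2.2, 2.1]
grip_width: 0.003
```

Emit:
move_arm([
  [[0.004,0,0.0055,0],[0.0035,0,0.0055,0],[0.0033,0,0.006,0],[0.0033,0,0.006,0],[0,0,0,0]],
])

```text
clock: 18.9
ee_pos: [489.8, 17.0, 115.5]
tool_rot: [-180.0, -0.0, 96.6]
ft_force: [0.8, -1.9, 1.6]
grip_width: 0.002
```

Emit:
move_arm([
  [[0.0028,0,0.006,0],[0.0028,0,0.006,0],[0,0,0,0]],
])

```text
clock: 19.2
ee_pos: [489.5, 19.3, 110.7]
tool_rot: [-180.0, -0.0, 96.6]
ft_force: [0.8, -1.2, 1.3]
grip_width: -0.006
```

Emit:
move_arm([
  [[0.0015,0,0.0035,0],[0.0015,0,0.0035,0],[0,0,0,0]],
])

```text
clock: 19.5
ee_pos: [489.4, 20.2, 108.1]
tool_rot: [-180.0, 0.0, 96.6]
ft_force: [0.4, -3.2, 3.1]
grip_width: -0.0
```

Emit:
move_arm([
  [[0,0,0.0025,0],[0,0,0,0]],
])

```text
clock: 19.7
ee_pos: [489.4, 20.4, 107.1]
tool_rot: [-180.0, -0.0, 96.6]
ft_force: [-0.3, -2.1, 6.3]
grip_width: 0.003
```

Emit:
move_arm([
  [[0,0,0.0025,0],[0,0,0,0]],
])

```text
clock: 19.9
ee_pos: [489.4, 20.6, 106.2]
tool_rot: [-180.0, -0.0, 96.6]
ft_force: [-0.6, -1.4, 6.4]
grip_width: 0.001
```

Emit:
move_arm([
  [[0,0,0.0025,0],[0,0,0,0]],
])

```text
clock: 20.1
ee_pos: [489.4, 20.6, 105.2]
tool_rot: [180.0, -0.0, 96.6]
ft_force: [-1.1, -1.5, 9.6]
grip_width: -0.002
```

Emit:
move_arm([
  [[0,0,0.0015,0],[0,0,0,0]],
])

```text
clock: 20.3
ee_pos: [489.5, 20.5, 104.8]
tool_rot: [180.0, -0.0, 96.6]
ft_force: [-1.0, -0.3, 14.4]
grip_width: -0.001
```

Emit:
move_arm([
  [[0,0,0.0015,0],[0,0,0,0]],
])

```text
clock: 20.5
ee_pos: [489.6, 20.3, 104.3]
tool_rot: [180.0, -0.0, 96.6]
ft_force: [-0.0, -1.7, 13.3]
grip_width: 0.001
```

Emit:
move_arm([
  [[0,0,0.0015,0],[0,0,0,0],[0,0,0,0]],
])

```text
clock: 20.8
ee_pos: [489.6, 20.1, 103.7]
tool_rot: [180.0, 0.0, 96.6]
ft_force: [-0.5, -3.4, 13.4]
grip_width: 0.001
```

Emit:
move_arm([
  [[0,0,0.0015,0],[0,0,0,0]],
])

```text
clock: 21.0
ee_pos: [489.7, 20.1, 103.2]
tool_rot: [179.9, 0.0, 96.6]
ft_force: [-0.9, -3.6, 15.1]
grip_width: 0.004
```

Emit:
move_arm([
  [[0,0,0.0015,0],[0,0,0,0]],
])

```text
clock: 21.2
ee_pos: [489.8, 20.1, 102.8]
tool_rot: [179.9, 0.0, 96.6]
ft_force: [-1.3, -3.2, 22.0]
grip_width: -0.001
```

```bash
python3 - <<'E'
from h import *
im=robot.get_image("side"); cv2.imwrite("pics/side10.png",im[:,:,::-1])
s=robot.get_state();print(s["ee_pos"],s["ft_force"])
a=cv2.imread("pics/side10.png")[180:310,250:340];a=cv2.resize(a,None,fx=4.5,fy=4.5,interpolation=2)
cv2.imwrite("pics/s10.png",a)
E
```

```text
[489.77951712  20.13323967 102.79480928] [-0.74985858 -3.69835884 21.52393895]
```

View pics/s10.png

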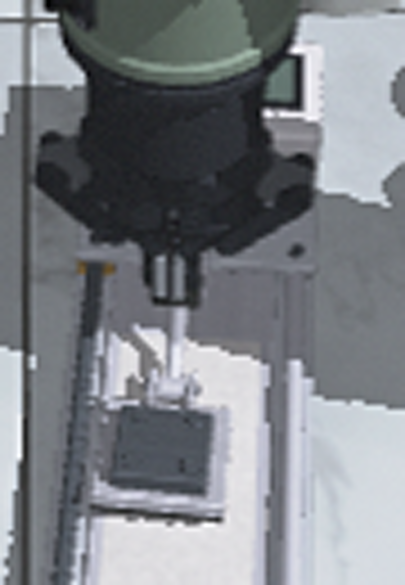

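Emit:
move_arm([
  [[0,0,-0.003,0],[0,0,-0.004,0],[0,0,0,0]],
])

```text
clock: 21.55
ee_pos: [489.4, 20.6, 105.1]
tool_rot: [180.0, -0.0, 96.7]
ft_force: [-0.2, -0.9, 7.3]
grip_width: -0.003
```

Emit:
move_arm([
  [[0,0,-0.02,0],[0,0,-0.06,0],[0,0,-0.1,0],[0,0,-0.1,0],[-0.1,0,0,0],[-0.1,0,0,0],[0,0,0,0],[0,0,0,0]],
])

```text
clock: 22.35
ee_pos: [498.4, -59.5, 217.1]
tool_rot: [-180.0, -0.0, 96.6]
ft_force: [0.3, 0.9, 0.5]
grip_width: -0.002
```

```bash
python3 - <<'E'
from h import *
for n in ("side","top"):
    im=robot.get_image(n); cv2.imwrite(f"pics/{n}11.png",im[:,:,::-1])
s=robot.get_state();print(s["ee_pos"],s["ft_force"])
a=cv2.imread("pics/side11.png")[180:310,250:340];a=cv2.resize(a,None,fx=4.5,fy=4.5,interpolation=2)
cv2.imwrite("pics/s11.png",a)
E
```

```text
[498.54104916 -58.23440333 216.98962602] [ 0.37445564  0.9936644  -0.45784776]
```

View pics/s11.png

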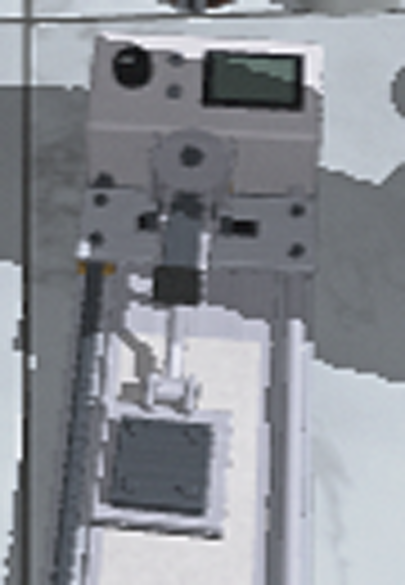

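View pics/top11.png

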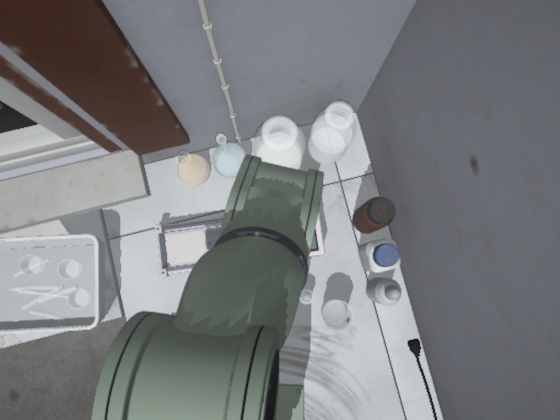

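```bash
python3 - <<'E'
from h import *
b=np.array([496.3,-55,90.]);p=np.radians(5.26);yw=np.radians(-83.33)
def px(x,z):
    X=x*np.cos(p)-z*np.sin(p);Z=x*np.sin(p)+z*np.cos(p)
    u=proj("side",b+[X*np.cos(yw),X*np.sin(yw),Z]);return [(u[0]+.5-250)*4.5-.5,(u[1]+.5-180)*4.5-.5]
for th in (0,.1,.5,.6,.65,.7,.75,.785):
    a=np.arctan2(45,26)-th;c=np.array([-25-51.8*np.cos(a),9+51.8*np.sin(a)])
    g=np.pi/4-th;e=10*np.array([-np.cos(g),np.sin(g)])
    print(th,[np.round(px(*(c+k*e))[1],0) for k in (-1,0,1)])
im=cv2.imread("pics/side11.png").astype(int).sum(2)/3
for c in (286,289,292): print(c,np.round(im[228:256,c]).astype(int))
E
```

```text
0 [np.float64(202.0), np.float64(207.0), np.float64(211.0)]
0.1 [np.float64(211.0), np.float64(217.0), np.float64(225.0)]
0.5 [np.float64(245.0), np.float64(259.0), np.float64(274.0)]
0.6 [np.float64(252.0), np.float64(268.0), np.float64(285.0)]
0.65 [np.float64(256.0), np.float64(273.0), np.float64(290.0)]
0.7 [np.float64(260.0), np.float64(277.0), np.float64(294.0)]
0.75 [np.float64(263.0), np.float64(281.0), np.float64(299.0)]
0.785 [np.float64(266.0), np.float64(284.0), np.float64(302.0)]
286 [193 102 103  87  87  90  76  70  73  83  84  42  47  49  50  48  49  47
  46  68 111 196 191 183 184 185 189 202]
289 [ 88  87  89  89  87  87  87  88  88  89  90  53  47  47  48  50  50  48
  45  76 185 177 177 179 181 183 182 182]
292 [ 67  92  88  88  89  88  87  88  89  85  87  66  45  46  49  48  50  46
  45  51 187 193 190 188 188 189 188 219]
```

```bash
python3 - <<'E'
from rig import robot
s=robot.get_state();print(s["clock"],s["ft_force"],abs(s["qd"]).max())
print(robot.hand_in())
E
```

```text
22.45 [ 0.37445564  0.9936644  -0.45784776] 0.5403600196833975
the job is handed in; nothing more can be done
None
```

The sled is hitched and I handed the job in at 22.5 s. I gripped the head at about 45 N, carried it over the ball and felt for the stud. It needed about 1 mm forward and 0.8 mm left. I pressed the head through the detent onto the roof stop, released it, and then pressed the lever down with the closed fingers.

**Last checks**
- **Seating:** The wrist force rose steeply at home, to 23 N. With the weights and pin pinch that puts an estimated 30–40 N on the load cell, below 60 N. I could not read the cell itself. Head and hinge lie within about half a camera pixel of where they should be for a ball centre about 90 mm above the bench.
- **Lever:** The ends of its pad match a lever angle of about 0.785 rad in the side picture, to about ±0.03. It took 22 N at the end without giving further.
- **Sled:** It lies flat on the platen.
- **Bottles and flasks:** The amber bottle, square jar and wash bottle stand where they did, as do the flasks, as far as the arm lets the top camera see them.
- **Robot:** The arm is clear and touches nothing.

**What went less smoothly**
- While I carried the head, the sled hung clear of the bed. Its tail touched the platen first on the way down, so the early contact forces (up to 5 N) were ambiguous.
- Pressing the lever past about 13 N tipped the sled nose-down for a moment. It settled flat again, with its edges where they were before.

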